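# Return the orange stain-tablet jar to the laundry carousel and hold it facing front

## Task

Pick up the thin-walled jar with the orange lid gently, without squeezing it hard, and stand it in the empty orange cup of the laundry carousel. Then turn the carousel by its black handle until that jar is at the front, in line with the orange pointer on the base, and finish still gripping the handle to hold the turntable still there. Leave the pump bottle, the plant pot and the peg tub where they are.

Things in the scene. Friction and masses are not known exactly. Their poses are not given: they have to be found in the camera images.
- jar: Loose round jar, 52 mm diameter (lid 53 mm), 78 mm tall, about 0.18 kg, white with an orange band and an orange lid (top 18 mm). It stands on the counter. Origin at the centre of its underside, z up. Thin walled: it cracks if the fingers squeeze it with more than 20 N each, or if it is set down or knocked against the carousel with more than 25 N; a grip of 5 to 10 N carries it.
- carousel: Fixed round base of the carousel (dark steel, 230 mm diameter) with an orange T-shaped pointer on the counter at its front. Origin at the centre of the underside, on the turning axis, counter level; the pointer lies along its own -x axis, 136 to 176 mm from the axis, 10 mm high. Position and yaw vary.
- turntable (a joint): Angle (rad) of the turntable, a dark wooden disc of 260 mm diameter with its upper face 28 mm above the counter; counter-clockwise seen from above is positive. At 0 or any whole turn the orange cup is at the front. Turns freely both ways with light friction (0.03 N m), stays where left. Quarter, half and three-quarter turn from the cup it carries fixed canisters, 53 mm diameter, 78 mm tall.
- cup (a point): Centre of the floor of the empty orange cup on the turntable: open round ring, 58 mm inner and 66 mm outer diameter, wall 10 mm high, floor 28 mm above the counter, 92 mm from the turning axis. Moves with the turntable.
- front (a point): Fixed point of the base at the front, on the pointer's line, 92 mm from the axis, 28 mm above the counter: where the centre of the jar's underside (and of the cup's floor) must finally be.
- handle (a point): Black flat upright handle on a post on the turning axis; turns with the turntable. Bar 56 mm long (own x), 12 mm thick (own y), 34 mm high (own z); origin at the bar's centre, 138 mm above the counter. The cup lies on its own -x side. Top at 155 mm; canister and seated jar tops at 106 mm. Pinch it across the 12 mm; 20 N grip turns it well.
- pump_bottle: Bystander: green pump bottle, 64 mm diameter, 174 mm tall. Origin at the centre of its underside.
- plant_pot: Bystander: small terracotta pot with a succulent, 70 mm diameter, about 105 mm tall. Origin at the centre of its underside.
- peg_tub: Bystander: white open tub of wooden clothes pegs, 100 x 75 x 50 mm. Origin at the centre of its underside.
Mind the look-alikes: they are no part of the job. Leave any blue or turquoise look-alike of the jar alone.

How it is judged:
By the outcome, as a careful person would: the job done as asked, in the order asked, and still so for the second after the job is handed in, while the arm keeps its last pose, push and grip.
It also fails if it takes over 54 s, if anything falls off the work surface, if the arm or the gripper's body presses on something with over 40 N, if the wrist force passes 120 N, or if a joint passes its speed limit or range.

## Robot

A 7-joint arm with a two-finger parallel gripper is mounted at the origin on the work surface. World frame = base frame: x ahead of the robot, y to its left, z up, the work surface at z = 0. Lengths are in mm, angles in rad, forces in N, time in s.
With the tool pointing down it reaches from about 350 to 900 mm from the base axis. Payload 8.1 kg.
Tool frame: the origin (TCP) lies between the finger pads, 19 mm behind the fingertips; this is the grasp point; z points along the fingers, y is the line along which they close (so a half turn about z gives the same grasp; the last joint's range is limited). The gripper opens to 92 mm and grips with 3 to 60 N. Pads are 19 mm wide; open, the fingers measure 130 mm over their backs; the gripper's body (75 mm by 190 mm) begins 47 mm behind the grasp point.
Start: joints at [-1.398, 0.434, 0.025, 1.573, -0.012, 1.134, -0.075], TCP at [170.225, 601.385, 245.542] pointing down, gripper open.
Joint ranges: [-2.62, 2.62], [-0.44, 2.09], [-1.27, 1.32], [0.08, 2.57], [-1.32, 4.46], [0.12, 2], [-2.74, 2.74]. Speed limits (rad/s): [2.22, 2.22, 3.01, 3.01, 3.14, 3.14, 3.14].

## Interface

Orientations are given as a unit quaternion [x, y, z, w].
In Python, from rig import * gives the robot as it stands.
- The arm moves only by the shell command python3 -m creep 'ROWS'. ROWS is JSON, a list of rows, each an object with "delta_pos": the shift along the tool's x, y, z normalised to -1 to 1, where 1 is 50 cm, a list of three; "rot": the turn, a rotation vector about the tool's x, y, z normalised to -1 to 1, where 1 is pi rad, a list of three; "hand": the closure, from 0 (fully open) to 1 (shut). In form: [{"delta_pos": [x, y, z], "rot": [ax, ay, az], "hand": hand}, ...]. A call has 1 to 20 rows; each row is the pose to reach, as a shift and turn from the pose commanded when the call began, along the tool's axes at that moment, turning the shorter way round; what a row does not reach only later rows make up. A row lasts 1/8 s, in which the tool goes at most 62.5 mm and 10.7 degrees, less where a joint would pass 70% of its speed; a pose out of reach is approached as far as the arm can. A call with a number of a shift or a turn outside -1 to 1 is refused whole. A call with a gripper value outside its range is refused whole. The fingers move at their own pace and stop on an object; the grip force is fixed at half the most. Time passes only in rows, so rows that repeat a pose let the fingers close. It gives the time, the measured TCP pose, the force, the opening and the grip force at its end, in the units of the state.
- read_state(): the state, without advancing time (a new reading comes with each control period).
- snapshot(name): name is "scene" or "top" or "wrist"; returns (picture, depth): 420x560x3 uint8, red, green, blue; 420x560 float32, mm along the optical axis (not along the pixel's ray), 0 where there is no reading.
- calibration(name): a dict with "fx", "fy", "cx", "cy" (pixels), "T" (4x4, takes a point from camera to world coordinates). Camera axes: x right, y down, z forward; pixel columns grow to the right and rows downward; lengths in mm; the calibration is good to about 2 mm. A picture is of the moment at which its call begins: read the wrist's pose just before it. calibration takes no time and is no camera call; for the wrist camera it gives the pose at the moment of the call.
- sign_off(): hands the job in; it is judged then, once.
Trained networks look in the newest picture that a camera, given by its name, has taken for a name from the list of things; names that differ only in an ending like _2 or _b are one class to them, and where a whole thing is asked for, a point or a joint stands for the part that bears it (a point fixed in the world has none). Each returns a list of dicts, best first, with "score" (0 to 1); they miss things now and then, are a little off and sometimes report something else, mostly with a low value. They report only what shows in the picture. A call takes as long as a camera call. They do not tell look-alikes from the thing itself.
- look_for(camera, query): "point" ([x, y, z] in mm, in world coordinates, good to about 4 mm: the middle of the surface that is visible of it).
- masks_of(camera, query): "pixels" (420x560 bool, what is visible of it).
The state is a dict: "t": time; "joints": joint angles; "joint_vel": joint speeds; "joint_efforts": joint torques, N m; "tool_pos": TCP position; "eef_rot": TCP orientation; "wrist_force": force on the tool from outside, world axes, zero at the start; "torque": the same for the moment, N m; "grip_width": opening from 0.0 (shut) to 1.0 (fully open); "grasp_force": force on a finger pad.
Only numpy, scipy, OpenCV 4.12 (cv2) and the standard library are available. Lean on these libraries where they do the work, as an engineer would, in place of code of your own. Each camera call takes 0.05 s, during which the arm holds its last target. There are 200 camera calls.

## Working session

There is one attempt and no reset: what is moved stays moved. The work goes in short steps, Python scripts to look and compute and a shell command to move; the robot and the scene stay as the last step left them, time stands still between calls to the robot, and variables do not carry over. Pictures are saved under pics/ and viewed, at most 10 in all, crops included, and the job is handed in when it is done.

```bash
mkdir -p pics; ls
python3 - <<'E'
from rig import *
import cv2,numpy as np
ims=[]
for n in("scene","top"):
    p,d=snapshot(n); cv2.imwrite(f"pics/{n}0.png",p[:,:,::-1]); np.savez(f"pics/{n}0.npz",p=p,d=d,T=calibration(n)["T"])
    for q in("jar","carousel","cup","handle","pump_bottle","plant_pot","peg_tub"):
        print(n,q,[(np.round(r["point"]).tolist(),round(r["score"],2)) for r in look_for(n,q)][:4])
    c=calibration(n);print(c["fx"],c["cx"],c["cy"],np.round(c["T"],3).tolist())
s=read_state();print(s)
E
```

```text
pics
scene jar [([571.0, 192.0, 67.0], 0.91), ([474.0, 185.0, 65.0], 0.85), ([488.0, 283.0, 65.0], 0.55)]
scene carousel [([558.0, -96.0, 27.0], 0.91)]
scene cup [([559.0, -93.0, 26.0], 0.57), ([689.0, 187.0, 99.0], 0.43)]
scene handle [([557.0, -97.0, 28.0], 0.83)]
scene pump_bottle [([690.0, 185.0, 100.0], 0.92)]
scene plant_pot [([606.0, 388.0, 52.0], 0.58)]
scene peg_tub [([508.0, -448.0, 39.0], 0.65)]
512.5799129133719 278.667174630513 212.50504053568343 [[0.53, 0.662, -0.531, 1180.37], [0.848, -0.427, 0.314, -405.721], [-0.018, -0.617, -0.787, 1037.225], [0.0, 0.0, 0.0, 1.0]]
top jar [([556.0, 196.0, 81.0], 0.89), ([477.0, 291.0, 75.0], 0.63), ([460.0, 190.0, 83.0], 0.6), ([503.0, -449.0, 41.0], 0.41)]
top carousel []
top cup [([535.0, -89.0, 27.0], 0.79)]
top handle [([538.0, -84.0, 28.0], 0.9), ([506.0, -451.0, 40.0], 0.72)]
top pump_bottle [([668.0, 191.0, 125.0], 0.83)]
top plant_pot [([595.0, 401.0, 72.0], 0.92)]
top peg_tub [([503.0, -450.0, 39.0], 0.65), ([535.0, -87.0, 28.0], 0.28)]
432.97947668490315 282.83457707676484 210.3848816593452 [[0.02, -0.996, 0.09, 449.221], [-1.0, -0.019, 0.012, -20.246], [-0.011, -0.091, -0.996, 1265.158], [0.0, 0.0, 0.0, 1.0]]
{'t': 0.8, 'joints': array([-1.39760563,  0.4344576 ,  0.02499335,  1.57320354, -0.01159127,
        1.13402952, -0.07510681]), 'joint_vel': array([-0.00027011,  0.00070194, -0.00021067, -0.00054559, -0.00133621,
       -0.00113141, -0.00104729]), 'joint_efforts': array([ 3.07032415e-04, -6.67615914e+01,  9.84173231e-01, -3.14785194e+01,
       -6.05631759e-02,  3.25897825e-02,  2.12193817e-05]), 'tool_pos': array([170.2181453 , 601.37550036, 245.5667501 ]), 'eef_rot': array([1.37499363e-01, 9.90501855e-01, 2.29899824e-05, 9.43348225e-06]), 'wrist_force': array([-0.34128968,  0.11464353,  0.19176985]), 'torque': array([-0.02500527,  0.02567358, -0.00307837]), 'grasp_force': 0.0, 'grip_width': 1.0012535662658621}
```

View images.

View pics/scene0.png

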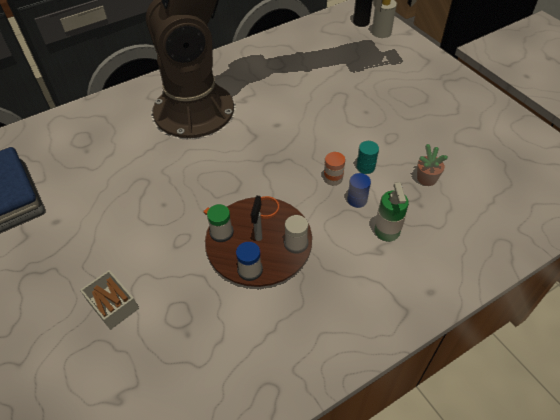

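View pics/top0.png

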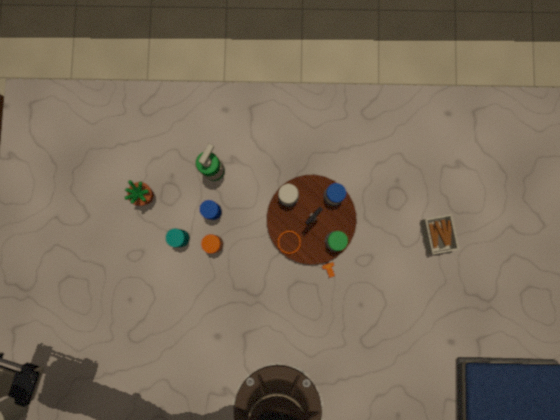

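The orange-lid jar is at scene (335,167) / top (211,244). Its look-alikes are blue at scene (359,190) / top (209,210) and turquoise at scene (368,157) / top (177,238). I choose the orange-lid one. The cup ring is at top (289,243), the pointer at (329,269) and the handle at (312,218).

```bash
cat > h.py <<'E'
import cv2,numpy as np
from rig import *
def pts(d,c):
    v,u=np.indices(d.shape); P=np.stack([(u-c["cx"])*d/c["fx"],(v-c["cy"])*d/c["fy"],d],-1)
    return P@np.array(c["T"])[:3,:3].T+np.array(c["T"])[:3,3]
def orange(p):
    h=cv2.cvtColor(p,cv2.COLOR_RGB2HSV); return (h[...,0]>3)&(h[...,0]<16)&(h[...,1]>170)&(h[...,2]>120)
def blobs(m,W,mn=8):
    n,l,st,ce=cv2.connectedComponentsWithStats(m.astype(np.uint8),connectivity=8)
    for i in range(1,n):
        if st[i,4]>=mn:
            Q=W[l==i]; print(st[i].tolist(),"mean",Q.mean(0).round(1),"min",Q.min(0).round(),"max",Q.max(0).round())
E
python3 - <<'E'
from h import *
out=[]
for n in("top","scene"):
    z=np.load(f"pics/{n}0.npz");p,d=z["p"],z["d"];c=calibration(n);W=pts(d,c)
    print(n);blobs(orange(p)&(d>0),W)
    m=(abs(W[...,2]-28)<6)&(np.hypot(W[...,0]-545,W[...,1]+88)<160)
    cn=max(cv2.findContours(m.astype(np.uint8),0,1)[0],key=cv2.contourArea)
    Q=W[cn[:,0,1],cn[:,0,0]][:,:2].astype(np.float32); print("disc",cv2.minEnclosingCircle(Q),cv2.fitEllipse(Q), "z",np.median(W[m][:,2]))
    m=(W[...,2]>118)&(np.hypot(W[...,0]-545,W[...,1]+88)<80);Q=W[m];print("handle",m.sum(),Q.mean(0).round(1),cv2.minAreaRect(Q[:,:2].astype(np.float32)))
z=np.load("pics/scene0.npz")["p"];t=np.load("pics/top0.npz")["p"]
cv2.imwrite("pics/crop1.png",np.hstack([cv2.resize(z[130:230,310:450],(560,400)),cv2.resize(t[220,200:201][None],(1,400))])[:,:,::-1])
E
```

```text
top
[144, 184, 6, 6, 9] mean [619.3 381.6  56.2] min [612. 374.  53.] max [625. 388.  61.]
[146, 196, 4, 4, 11] mean [588.6 377.5  56.3] min [583. 374.  52.] max [593. 382.  59.]
[278, 231, 23, 17, 57] mean [486.  -19.8  36.5] min [456. -56.  21.] max [503.   7.  44.]
[202, 235, 18, 18, 267] mean [462.5 190.9  78.4] min [439. 167.  68.] max [485. 215.  84.]
[291, 244, 9, 9, 19] mean [450.8 -43.6  36.7] min [443. -53.  29.] max [466. -30.  42.]
[281, 249, 9, 5, 10] mean [444.7 -12.2  38.9] min [440. -25.  36.] max [451.  -2.  41.]
[323, 263, 11, 14, 84] mean [ 397.1 -140.1   10.3] min [ 377. -152.    2.] max [ 414. -123.   16.]
disc ((539.2971801757812, -85.3271713256836), 129.7824249267578) ((535.237548828125, -81.43641662597656), (245.1310272216797, 259.7267761230469), 137.62045288085938) z 28.44756971419031
handle 108 [537.7 -84.2 152.7] ((538.5460815429688, -85.05319213867188), (14.993390083312988, 55.6757698059082), 45.15210723876953)
scene
[332, 152, 13, 12, 78] mean [463.6 206.6  77.9] min [440. 195.  73.] max [485. 219.  82.]
[326, 158, 5, 7, 14] mean [458.7 172.4  77.6] min [447. 167.  75.] max [473. 176.  82.]
[261, 197, 18, 20, 47] mean [485.  -11.3  37.1] min [448. -47.  25.] max [504.  15.  42.]
[204, 208, 5, 5, 12] mean [ 379.6 -147.6    9.4] min [ 373. -154.    7.] max [ 385. -141.   12.]
disc ((538.2215576171875, -84.61808776855469), 131.65518188476562) ((547.6531982421875, -89.21439361572266), (235.61534118652344, 246.3734130859375), 31.693012237548828) z 27.70109616811061
handle 205 [544.  -87.8 145.7] ((540.1304931640625, -85.72795104980469), (13.567106246948242, 57.76947021484375), 46.177345275878906)
```

View pics/crop1.png

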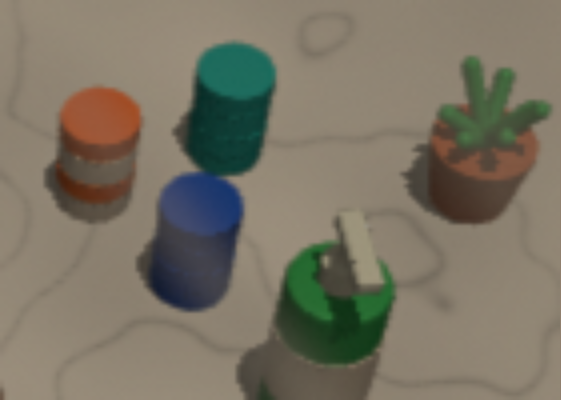

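The crop confirms it: orange lid and white body with an orange band, standing next to the blue and turquoise plain look-alikes. Next I move above the jar, with the closing line diagonal so the fingers clear both neighbours.

```bash
python3 -m creep '[{"delta_pos":[-0.786,-0.629,0.13],"rot":[0,0,-0.327],"hand":0},{"delta_pos":[-0.786,-0.629,0.13],"rot":[0,0,-0.327],"hand":0},{"delta_pos":[-0.786,-0.629,0.13],"rot":[0,0,-0.327],"hand":0},{"delta_pos":[-0.786,-0.629,0.13],"rot":[0,0,-0.327],"hand":0},{"delta_pos":[-0.786,-0.629,0.13],"rot":[0,0,-0.327],"hand":0},{"delta_pos":[-0.786,-0.629,0.13],"rot":[0,0,-0.327],"hand":0},{"delta_pos":[-0.786,-0.629,0.13],"rot":[0,0,-0.327],"hand":0},{"delta_pos":[-0.786,-0.629,0.13],"rot":[0,0,-0.327],"hand":0},{"delta_pos":[-0.786,-0.629,0.13],"rot":[0,0,-0.327],"hand":0},{"delta_pos":[-0.786,-0.629,0.13],"rot":[0,0,-0.327],"hand":0},{"delta_pos":[-0.786,-0.629,0.13],"rot":[0,0,-0.327],"hand":0},{"delta_pos":[-0.786,-0.629,0.13],"rot":[0,0,-0.327],"hand":0},{"delta_pos":[-0.786,-0.629,0.13],"rot":[0,0,-0.327],"hand":0},{"delta_pos":[-0.786,-0.629,0.13],"rot":[0,0,-0.327],"hand":0}]'
python3 - <<'E'
from h import *
s=read_state();print(s["joints"].round(3),s["tool_pos"],s["eef_rot"])
c=calibration("wrist");p,d=snapshot("wrist");W=pts(d,c);cv2.imwrite("pics/w1.png",p[:,:,::-1]);np.savez("pics/w1.npz",W=W,p=p)
blobs(orange(p)&(d>0),W,30)
E
```

```text
t: 2.55
tool_pos: [462.5, 192.2, 180.6]
eef_rot: [-0.367, 0.93, 0.0, 0.0]
wrist_force: [-0.1, -0.3, -0.2]
grip_width: 1.001
grasp_force: 0.0
[-0.492  0.306 -0.011  1.953  0.004  0.883  1.818] [462.4513238  192.21038911 180.57883473] [-3.67352118e-01  9.30081941e-01  5.10996237e-05  2.81827831e-05]
[12, 0, 89, 72, 2393] mean [473.3 -16.5  31.8] min [440. -61.  26.] max [508.  11.  40.]
[29, 0, 25, 62, 274] mean [485.7 -34.9  28. ] min [470. -51.  26.] max [499. -15.  30.]
[89, 0, 25, 119, 1030] mean [474.6  18.3  28. ] min [435. -14.  25.] max [508.  39.  30.]
[48, 71, 26, 94, 425] mean [528.6  12.2  28. ] min [505. -14.  26.] max [560.  42.  30.]
[68, 71, 31, 76, 1175] mean [509.   23.1  28.1] min [487.  -1.  25.] max [536.  43.  30.]
[238, 183, 68, 65, 3332] mean [461.1 193.   78. ] min [436. 168.  -1.] max [512. 219.  80.]
```

View pics/w1.png

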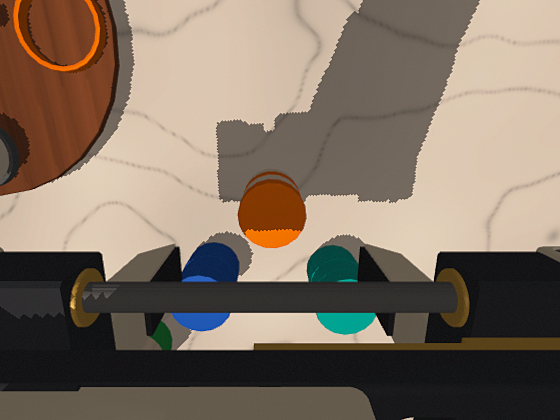

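The wrist view shows the orange lid centred at (272,212) between the open fingers. The blue jar (208,290) and turquoise jar (342,285) are behind and clear. The jar is at about (462,193), so I descend and close in small steps.

```bash
python3 -m creep '[{"delta_pos":[0,0,0.06],"rot":[0,0,0],"hand":0},{"delta_pos":[0,0,0.12],"rot":[0,0,0],"hand":0},{"delta_pos":[0,0,0.17],"rot":[0,0,0],"hand":0},{"delta_pos":[0,0,0.21],"rot":[0,0,0],"hand":0},{"delta_pos":[0,0,0.231],"rot":[0,0,0],"hand":0.2},{"delta_pos":[0,0,0.231],"rot":[0,0,0],"hand":0.35},{"delta_pos":[0,0,0.231],"rot":[0,0,0],"hand":0.40},{"delta_pos":[0,0,0.231],"rot":[0,0,0],"hand":0.40}]'
python3 -m creep '[{"delta_pos":[0,0,0],"rot":[0,0,0],"hand":0.42},{"delta_pos":[0,0,0],"rot":[0,0,0],"hand":0.425},{"delta_pos":[0,0,0],"rot":[0,0,0],"hand":0.425}]'
```

```text
t: 3.6
tool_pos: [463.2, 192.0, 65.7]
eef_rot: [-0.367, 0.93, 0.0, 0.001]
wrist_force: [-1.7, 0.6, 0.6]
grip_width: 0.625
grasp_force: 0.8
t: 3.98
tool_pos: [462.7, 192.1, 65.3]
eef_rot: [-0.367, 0.93, 0.0, 0.0]
wrist_force: [-2.0, 2.7, 4.3]
grip_width: 0.577
grasp_force: 5.2
```

```bash
python3 -m creep '[{"delta_pos":[0,0,0],"rot":[0,0,0],"hand":0.428},{"delta_pos":[0,0,0],"rot":[0,0,0],"hand":0.428},{"delta_pos":[0,0,0],"rot":[0,0,0],"hand":0.428}]'
```

```text
t: 4.35
tool_pos: [462.7, 192.2, 65.3]
eef_rot: [-0.367, 0.93, 0.0, 0.0]
wrist_force: [-2.4, 2.1, 6.2]
grip_width: 0.576
grasp_force: 12.8
```

```bash
python3 -m creep '[{"delta_pos":[0,0,0],"rot":[0,0,0],"hand":0.427},{"delta_pos":[0,0,0],"rot":[0,0,0],"hand":0.427}]'; python3 -m creep '[{"delta_pos":[0,0,-0.01],"rot":[0,0,0],"hand":0.427},{"delta_pos":[0,0,-0.02],"rot":[0,0,0],"hand":0.427},{"delta_pos":[0,0,-0.03],"rot":[0,0,0],"hand":0.427},{"delta_pos":[0,0,-0.03],"rot":[0,0,0],"hand":0.427}]'
```

```text
t: 4.6
tool_pos: [462.7, 192.2, 65.3]
eef_rot: [-0.367, 0.93, 0.0, 0.0]
wrist_force: [-2.2, 2.4, 5.4]
grip_width: 0.572
grasp_force: 10.0
t: 5.1
tool_pos: [463.0, 191.7, 80.5]
eef_rot: [-0.367, 0.93, -0.0, 0.0]
wrist_force: [-0.5, -0.3, -3.1]
grip_width: 0.575
grasp_force: 9.8
```

```bash
cat >> h.py <<'E'
from scipy.optimize import least_squares
def circ(Q,r=None,c0=None,known=False):
    f=lambda x:np.hypot(Q[:,0]-x[0],Q[:,1]-x[1])-(r if known else x[2])
    return least_squares(f,[*(c0 if c0 is not None else Q.mean(0)[:2]),r],loss="soft_l1",f_scale=1.5).x
E
python3 - <<'E'
from h import *
z=np.load("pics/w1.npz");p,W=z["p"],z["W"]
m=orange(p)&(W[...,2]>35)&(W[...,2]<42)&(np.hypot(W[...,0]-474,W[...,1]+20)<50)
print(m.sum(),circ(W[m],31,(474,-20)),circ(W[m],31,(474,-20),True))
for n in("top","scene"):
    z=np.load(f"pics/{n}0.npz");W=pts(z["d"],calibration(n));m=orange(z["p"])&(W[...,2]>30)&(np.hypot(W[...,0]-474,W[...,1]+20)<50)
    print(n,m.sum(),circ(W[m],31,(474,-20)),circ(W[m],31,(474,-20),True))
E
```

```text
899 [471.21670345 -21.85467393  30.70095708] [471.00306817 -22.05515679  31.        ]
top 78 [472.08723754 -23.18800739  30.49917864] [472.04233193 -23.23662479  31.        ]
scene 50 [471.27173643 -21.72697736  29.9002314 ] [470.44900364 -22.64109943  31.        ]
```

```bash
python3 -m creep '[{"delta_pos":[0,0,-0.06],"rot":[0,0,0],"hand":0.427},{"delta_pos":[0,0,-0.12],"rot":[0,0,0],"hand":0.427},{"delta_pos":[0.05,-0.05,-0.16],"rot":[0,0,0.04],"hand":0.427},{"delta_pos":[0.08,-0.1,-0.16],"rot":[0,0,0.09],"hand":0.427},{"delta_pos":[0.12,-0.15,-0.16],"rot":[0,0,0.14],"hand":0.427},{"delta_pos":[0.16,-0.2,-0.16],"rot":[0,0,0.19],"hand":0.427},{"delta_pos":[0.2,-0.25,-0.16],"rot":[0,0,0.24],"hand":0.427},{"delta_pos":[0.24,-0.29,-0.16],"rot":[0,0,0.29],"hand":0.427},{"delta_pos":[0.26,-0.31,-0.16],"rot":[0,0,0.34],"hand":0.427},{"delta_pos":[0.273,-0.325,-0.16],"rot":[0,0,0.39],"hand":0.427},{"delta_pos":[0.273,-0.325,-0.16],"rot":[0,0,0.44],"hand":0.427},{"delta_pos":[0.273,-0.325,-0.16],"rot":[0,0,0.489],"hand":0.427},{"delta_pos":[0.273,-0.325,-0.16],"rot":[0,0,0.489],"hand":0.427},{"delta_pos":[0.273,-0.325,-0.16],"rot":[0,0,0.489],"hand":0.427}]'
python3 - <<'E'
from h import *
s=read_state();print(s["joints"].round(3),s["tool_pos"])
c=calibration("wrist");p,d=snapshot("wrist");W=pts(d,c);cv2.imwrite("pics/w2.png",p[:,:,::-1]);np.savez("pics/w2.npz",W=W,p=p)
m=orange(p)&(W[...,2]>34)&(W[...,2]<42)&(np.hypot(W[...,0]-474,W[...,1]+20)<50)
print(m.sum(),circ(W[m],31,(474,-20)),circ(W[m],31,(474,-20),True))
E
```

```text
t: 6.85
tool_pos: [473.8, -20.1, 160.0]
eef_rot: [0.381, 0.925, -0.0, -0.0]
wrist_force: [0.2, -0.1, -2.6]
grip_width: 0.572
grasp_force: 9.8
[-0.393  0.3    0.403  2.062 -0.161  0.809  0.895] [473.80198368 -20.14793479 159.9691551 ]
635 [470.97797493 -21.63602791  30.57168305] [471.36606301 -22.00314456  31.        ]
```

View pics/w2.png

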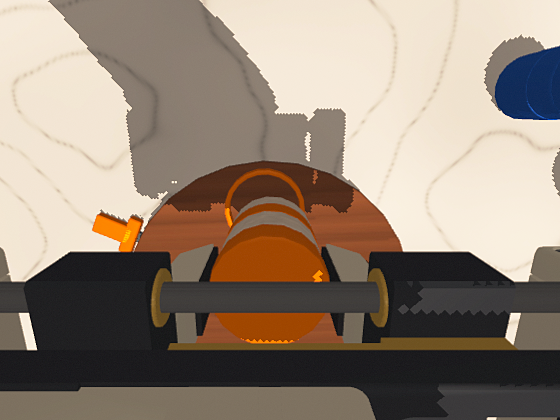

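The wrist picture shows the held jar (270,270), with the cup's ring behind it at (265,195) and the pointer at (118,230). The cup centre is about (471.3,-22), which agrees across all cameras, so I correct by 3 mm and lower.

```bash
python3 -m creep '[{"delta_pos":[0.001,-0.006,0.02],"rot":[0,0,0],"hand":0.427},{"delta_pos":[0.001,-0.006,0.05],"rot":[0,0,0],"hand":0.427},{"delta_pos":[0.001,-0.006,0.08],"rot":[0,0,0],"hand":0.427},{"delta_pos":[0.001,-0.006,0.1],"rot":[0,0,0],"hand":0.427},{"delta_pos":[0.001,-0.006,0.11],"rot":[0,0,0],"hand":0.427},{"delta_pos":[0.001,-0.006,0.11],"rot":[0,0,0],"hand":0.427}]'
python3 -m creep '[{"delta_pos":[0,0,0.002],"rot":[0,0,0],"hand":0.427},{"delta_pos":[0,0,0.004],"rot":[0,0,0],"hand":0.427},{"delta_pos":[0,0,0.006],"rot":[0,0,0],"hand":0.427},{"delta_pos":[0,0,0.008],"rot":[0,0,0],"hand":0.427},{"delta_pos":[0,0,0.010],"rot":[0,0,0],"hand":0.427},{"delta_pos":[0,0,0.012],"rot":[0,0,0],"hand":0.427},{"delta_pos":[0,0,0.012],"rot":[0,0,0],"hand":0.427}]'
```

```text
t: 7.65
tool_pos: [471.3, -22.0, 104.7]
eef_rot: [0.382, 0.924, -0.0, -0.0]
wrist_force: [-0.2, 0.3, -1.8]
grip_width: 0.574
grasp_force: 9.8
t: 8.52
tool_pos: [471.3, -22.0, 98.9]
eef_rot: [0.382, 0.924, -0.0, -0.0]
wrist_force: [-0.1, 0.8, -3.0]
grip_width: 0.574
grasp_force: 9.8
```

```bash
python3 -m creep '[{"delta_pos":[0,0,0.002],"rot":[0,0,0],"hand":0.427},{"delta_pos":[0,0,0.004],"rot":[0,0,0],"hand":0.427},{"delta_pos":[0,0,0.006],"rot":[0,0,0],"hand":0.427},{"delta_pos":[0,0,0.008],"rot":[0,0,0],"hand":0.427},{"delta_pos":[0,0,0.008],"rot":[0,0,0],"hand":0.427}]'; python3 -m creep '[{"delta_pos":[0,0,0.001],"rot":[0,0,0],"hand":0.427},{"delta_pos":[0,0,0.002],"rot":[0,0,0],"hand":0.427},{"delta_pos":[0,0,0.002],"rot":[0,0,0],"hand":0.427}]'
```

```text
t: 9.15
tool_pos: [471.4, -22.0, 95.0]
eef_rot: [0.382, 0.924, -0.0, -0.0]
wrist_force: [-0.7, -0.2, -1.7]
grip_width: 0.574
grasp_force: 9.8
t: 9.52
tool_pos: [471.4, -22.0, 94.0]
eef_rot: [0.382, 0.924, 0.0, -0.0]
wrist_force: [-0.0, 0.0, -3.0]
grip_width: 0.576
grasp_force: 9.8
```

Inside the cup with no rim contact; I continue by 1 mm.

```bash
python3 -m creep '[{"delta_pos":[0,0,0.001],"rot":[0,0,0],"hand":0.427},{"delta_pos":[0,0,0.002],"rot":[0,0,0],"hand":0.427},{"delta_pos":[0,0,0.002],"rot":[0,0,0],"hand":0.427}]'; python3 -m creep '[{"delta_pos":[0,0,0.0005],"rot":[0,0,0],"hand":0.427},{"delta_pos":[0,0,0.001],"rot":[0,0,0],"hand":0.427},{"delta_pos":[0,0,0.001],"rot":[0,0,0],"hand":0.427}]'
```

```text
t: 9.9
tool_pos: [471.8, -22.0, 93.3]
eef_rot: [0.382, 0.924, 0.0, 0.0]
wrist_force: [0.8, -0.8, 3.1]
grip_width: 0.573
grasp_force: 9.6
t: 10.28
tool_pos: [472.1, -22.0, 92.9]
eef_rot: [0.382, 0.924, 0.0, 0.001]
wrist_force: [1.8, -0.8, 5.0]
grip_width: 0.574
grasp_force: 9.3
```

Contact of 5 N, seated. I release and rise straight up.

```bash
python3 -m creep '[{"delta_pos":[0,0,0],"rot":[0,0,0],"hand":0.41},{"delta_pos":[0,0,0],"rot":[0,0,0],"hand":0.39},{"delta_pos":[0,0,0],"rot":[0,0,0],"hand":0.3},{"delta_pos":[0,0,0],"rot":[0,0,0],"hand":0.1},{"delta_pos":[0,0,0],"rot":[0,0,0],"hand":0},{"delta_pos":[0,0,-0.02],"rot":[0,0,0],"hand":0},{"delta_pos":[0,0,-0.06],"rot":[0,0,0],"hand":0},{"delta_pos":[0,0,-0.12],"rot":[0,0,0],"hand":0},{"delta_pos":[0,0,-0.18],"rot":[0,0,0],"hand":0},{"delta_pos":[0,0,-0.24],"rot":[0,0,0],"hand":0},{"delta_pos":[0,0,-0.3],"rot":[0,0,0],"hand":0},{"delta_pos":[0,0,-0.3],"rot":[0,0,0],"hand":0}]'
python3 - <<'E'
from h import *
s=read_state();print(s["joints"].round(3),s["tool_pos"])
c=calibration("wrist");p,d=snapshot("wrist");W=pts(d,c);cv2.imwrite("pics/w3.png",p[:,:,::-1])
A=orange(p)&(W[...,2]<42)&(W[...,2]>34)&(np.hypot(W[...,0]-471,W[...,1]+22)<50);print(A.sum(),"cup",circ(W[A],31,(471,-22),True))
m=orange(p)&(W[...,2]>100)&(W[...,2]<112);print("lid",W[m].mean(0),W[m].min(0),W[m].max(0))
m=orange(p)&(W[...,2]>5)&(W[...,2]<15);print("ptr",m.sum(),W[m].mean(0),cv2.minAreaRect(W[m][:,:2].astype(np.float32)))
print([np.round(r["point"]).tolist() for r in look_for("wrist","jar")])
E
```

```text
t: 11.78
tool_pos: [472.7, -22.1, 245.1]
eef_rot: [0.382, 0.924, 0.001, 0.002]
wrist_force: [-0.1, 0.6, 0.0]
grip_width: 1.001
grasp_force: 0.0
[-0.437  0.183  0.438  1.96  -0.092  1.012  0.829] [472.65778242 -22.09941623 245.08267939]
313 cup [471.01633522 -22.55145042  31.        ]
lid [465.40285998 -13.67258542 105.92789473] [446.7131551  -46.74752433 102.94077957] [498.3670034    4.92500386 108.07317654]
ptr 597 [ 396.07494373 -138.8891759     9.89639576] ((393.69122314453125, -140.24691772460938), (39.61913299560547, 35.39324951171875), 20.981233596801758)
[[545.0, 192.0, 77.0], [470.0, -17.0, 107.0]]
```

View pics/w3.png

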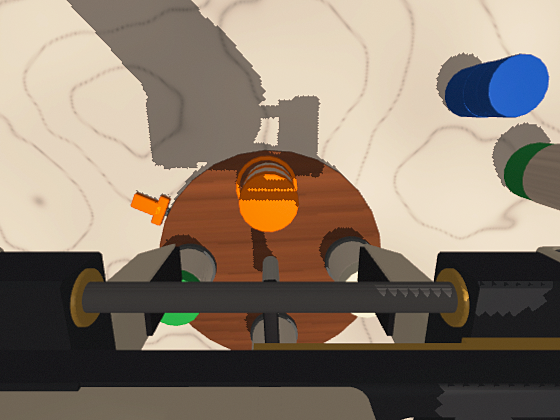

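The jar stands upright in the cup, with its lid at (268,205) and z=106. The pointer is at (150,206) and its direction from the axis is about 200.9°. The cup is at about 137.2°, so the turn needed is about +63.7°. Now I move to the handle.

```bash
python3 -m creep '[{"delta_pos":[-0.06,0.002,0],"rot":[0,0,-0.008],"hand":0},{"delta_pos":[-0.12,0.004,0],"rot":[0,0,-0.008],"hand":0},{"delta_pos":[-0.17,0.004,0],"rot":[0,0,-0.008],"hand":0},{"delta_pos":[-0.183,0.004,0],"rot":[0,0,-0.008],"hand":0},{"delta_pos":[-0.183,0.004,0],"rot":[0,0,-0.008],"hand":0},{"delta_pos":[-0.183,0.004,0.05],"rot":[0,0,-0.008],"hand":0},{"delta_pos":[-0.183,0.004,0.1],"rot":[0,0,-0.008],"hand":0},{"delta_pos":[-0.183,0.004,0.15],"rot":[0,0,-0.008],"hand":0},{"delta_pos":[-0.183,0.004,0.19],"rot":[0,0,-0.008],"hand":0.2},{"delta_pos":[-0.183,0.004,0.206],"rot":[0,0,-0.008],"hand":0.5},{"delta_pos":[-0.183,0.004,0.206],"rot":[0,0,-0.008],"hand":0.6},{"delta_pos":[-0.183,0.004,0.206],"rot":[0,0,-0.008],"hand":0.7}]'
python3 -m creep '[{"delta_pos":[0,0,0],"rot":[0,0,0],"hand":0.8},{"delta_pos":[0,0,0],"rot":[0,0,0],"hand":0.85},{"delta_pos":[0,0,0],"rot":[0,0,0],"hand":0.87},{"delta_pos":[0,0,0],"rot":[0,0,0],"hand":0.88},{"delta_pos":[0,0,0],"rot":[0,0,0],"hand":0.9},{"delta_pos":[0,0,0],"rot":[0,0,0],"hand":1},{"delta_pos":[0,0,0],"rot":[0,0,0],"hand":1}]'
```

```text
t: 13.38
tool_pos: [537.9, -85.1, 140.3]
eef_rot: [0.371, 0.929, 0.0, 0.001]
wrist_force: [0.5, 0.0, 0.4]
grip_width: 0.612
grasp_force: 0.0
t: 14.25
tool_pos: [538.1, -85.0, 140.3]
eef_rot: [0.371, 0.929, 0.0, 0.0]
wrist_force: [-1.2, 2.6, 8.7]
grip_width: 0.129
grasp_force: 65.6
```

```bash
python3 -m creep '[{"delta_pos":[0,0,0],"rot":[0,0,-0.01],"hand":1},{"delta_pos":[0,0,0],"rot":[0,0,-0.03],"hand":1},{"delta_pos":[0,0,0],"rot":[0,0,-0.055],"hand":1},{"delta_pos":[0,0,0],"rot":[0,0,-0.08],"hand":1},{"delta_pos":[0,0,0],"rot":[0,0,-0.105],"hand":1},{"delta_pos":[0,0,0],"rot":[0,0,-0.13],"hand":1},{"delta_pos":[0,0,0],"rot":[0,0,-0.155],"hand":1},{"delta_pos":[0,0,0],"rot":[0,0,-0.18],"hand":1},{"delta_pos":[0,0,0],"rot":[0,0,-0.205],"hand":1},{"delta_pos":[0,0,0],"rot":[0,0,-0.23],"hand":1},{"delta_pos":[0,0,0],"rot":[0,0,-0.255],"hand":1},{"delta_pos":[0,0,0],"rot":[0,0,-0.28],"hand":1},{"delta_pos":[0,0,0],"rot":[0,0,-0.305],"hand":1},{"delta_pos":[0,0,0],"rot":[0,0,-0.325],"hand":1},{"delta_pos":[0,0,0],"rot":[0,0,-0.34],"hand":1},{"delta_pos":[0,0,0],"rot":[0,0,-0.35],"hand":1},{"delta_pos":[0,0,0],"rot":[0,0,-0.355],"hand":1},{"delta_pos":[0,0,0],"rot":[0,0,-0.355],"hand":1},{"delta_pos":[0,0,0],"rot":[0,0,-0.355],"hand":1}]'
cat > look.py <<'E'
from h import *
import sys
s=read_state();print(s["joints"].round(3),s["tool_pos"],s["grasp_force"],"closing",2*np.degrees(np.arctan2(s["eef_rot"][1],s["eef_rot"][0]))-90)
ax=np.array([539,-85.])
for n in("wrist","top","scene"):
    c=calibration(n);p,d=snapshot(n);W=pts(d,c);cv2.imwrite(f"pics/{n}{sys.argv[1]}.png",p[:,:,::-1])
    o=orange(p)&(d>0);r=np.hypot(W[...,0]-453,W[...,1]+118)
    for nm,m,R in(("cup",o&(W[...,2]>33)&(W[...,2]<42)&(r<55),31),("lid",o&(W[...,2]>101)&(W[...,2]<111)&(r<55),26.5)):
        if m.sum()>15:
            lo,hi=W[m].min(0),W[m].max(0);q=circ(W[m],31,(453,-118),True)[:2] if nm=="cup" else (lo[:2]+hi[:2])/2
            print(n,nm,m.sum(),q,"ang",np.degrees(np.arctan2(*(q-ax)[::-1]))%360,lo,hi)
    m=o&(W[...,2]>5)&(W[...,2]<15)&(abs(W[...,0]-394)<35)&(abs(W[...,1]+140)<35)
    if m.sum()>20:
        q=cv2.minAreaRect(W[m][:,:2].astype(np.float32));print(n,"ptr",m.sum(),q,"ang",np.degrees(np.arctan2(*(np.array(q[0])-ax)[::-1]))%360)
E
python3 look.py 4
```

```text
t: 16.62
tool_pos: [538.0, -85.3, 140.3]
eef_rot: [-0.177, 0.984, -0.0, 0.001]
wrist_force: [-1.2, 0.3, 7.1]
grip_width: 0.131
grasp_force: 65.6
[-0.039  0.419  0.131  1.904 -0.073  0.823  2.057] [537.98267147 -85.25631383 140.26366367] 65.55056300014257 closing 110.36631426114701
wrist cup 322 [ 452.66345056 -116.54284469] ang 200.06965103990564 [ 465.55557494 -146.56759972   36.10488543] [485.46245842 -89.55240997  39.78924524]
wrist lid 6291 [ 452.23362915 -114.77461954] ang 198.9400943879755 [ 425.9454907  -141.12272089  103.05651167] [478.5217676  -88.4265182  108.70368477]
wrist ptr 136 ((402.1681213378906, -138.0452423095703), (17.079069137573242, 35.683685302734375), 27.06521987915039) ang 201.1896822255274
scene cup 30 [ 451.64922337 -116.73341974] ang 199.96543575513226 [ 427.94495328 -148.87453236   33.52574771] [ 477.23762569 -133.21354592   40.91184904]
scene ptr 73 ((394.3890075683594, -145.57876586914062), (35.55268859863281, 24.706811904907227), 19.676101684570312) ang 202.72922152539462
```

The cup reads about 200.1° and the jar about 199.3°, against the pointer's 200.9°. I nudge by about +1.2°.

```bash
python3 -m creep '[{"delta_pos":[0,0,0],"rot":[0,0,-0.004],"hand":1},{"delta_pos":[0,0,0],"rot":[0,0,-0.007],"hand":1},{"delta_pos":[0,0,0],"rot":[0,0,-0.007],"hand":1},{"delta_pos":[0,0,0],"rot":[0,0,-0.007],"hand":1}]'; python3 look.py 5
```

```text
t: 17.27
tool_pos: [538.0, -85.3, 140.2]
eef_rot: [-0.188, 0.982, -0.0, 0.001]
wrist_force: [-2.2, 0.1, 7.4]
grip_width: 0.126
grasp_force: 65.6
[-0.035  0.419  0.126  1.903 -0.07   0.823  2.076] [537.97541794 -85.26269671 140.23867522] 65.55040843784809 closing 111.6266384406103
wrist cup 315 [ 453.37816456 -118.437556  ] ang 201.3319395794792 [ 466.90818454 -148.39728871   35.96991248] [486.13090197 -91.06480889  40.09555238]
wrist lid 5899 [ 453.01914903 -116.73668937] ang 200.2597823005884 [ 426.84941604 -142.91948047  103.0177401 ] [479.18888203 -90.55389827 108.40579933]
wrist ptr 114 ((402.543212890625, -137.78701782226562), (15.580771446228027, 35.23664474487305), 23.557889938354492) ang 201.14849099862496
scene cup 35 [ 452.59207201 -118.326712  ] ang 201.09115031255297 [ 431.09432575 -150.87248141   33.5522031 ] [ 482.61474289 -129.75751885   40.49703953]
scene ptr 73 ((395.1394348144531, -142.16607666015625), (38.65925216674805, 23.30211067199707), 1.0520237684249878) ang 201.671458555556
```

View pics/wrist5.png

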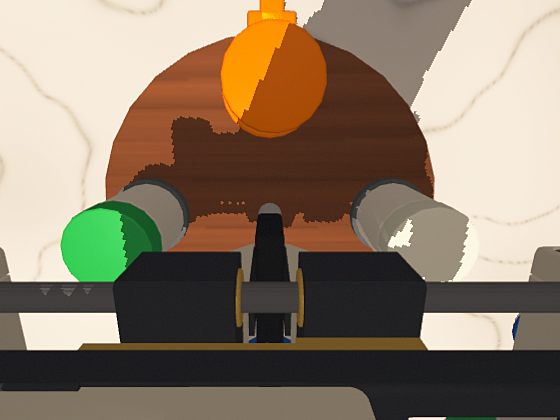

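View pics/scene5.png

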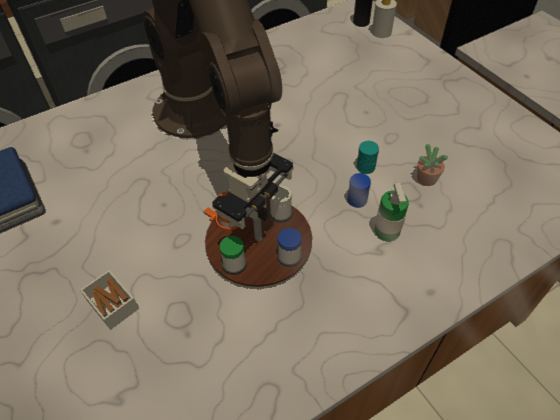

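In the wrist view the jar (273,78), the pointer stem (271,8) and the handle post (270,210) are in line. The scene view shows the pump bottle, plant pot and peg tub where they were, and the gripper is holding the handle.

```bash
python3 -c "
from rig import *
print(sign_off())"
```

```text
the job is handed in; nothing more can be done
None
```

I put the orange-lid jar upright in the orange cup with a grip of 13 N at most, turned the carousel until the jar lined up with the pointer (within about 1°), and handed in with the gripper still holding the handle; the bystanders were not touched.

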